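# Square a picture frame into the corner of the bench fence

## Task

Gently push the larger, pale-wood picture frame along the bench with the fingertips until it is square in the corner of the aluminium fence: one long side flush against the long fence bar, and one short side flush against the short raised stop block (not the flat dark plate at the other end). The frame must stay flat on the bench: only push it, do not grip, lift or tip it. Leave the small dark frame, the tape roll and the jar where they stand, and finish clear of everything.

Things in the scene. Friction and masses are not known exactly. Their poses are not given: they have to be found in the camera images.
- frame: Pale-wood picture frame, loose, face up on the bench: 120 mm along its x, 170 mm along its y, 20 mm high, 0.25-0.5 kg; rim 22 mm wide, backing inside it 8 mm above the bench. Origin: centre of underside, z up. It starts 10 to 80 mm short of the fence and clear of the stop, turned up to 20 degrees from square, and slides at a few N; keep pushes under 30 N.
- fence: Long aluminium bar, fixed and rigid, 30 mm thick, 440 mm long, 25 mm high, beyond the frame. Origin: on the bench, middle of the face towards the frame; y runs along that face, x points into the bar (the frame lies at negative x), z up. With the frame flush, its centre is at x = -60 mm.
- stop: Short aluminium block, fixed and rigid, 90 (x) x 30 (y) x 25 mm high, axes as the fence's. Origin: centre of underside, at fence x = -70 mm and y = +175 or -175 mm. The frame goes against its inner face (towards the fence's middle), then 100 mm centre to centre along y. At the other place is just a flat dark 1 mm plate that nothing catches on.
- small_frame: Bystander: small dark-wood frame lying flat to one side, 70 x 90 mm, 14 mm high; origin: centre of its underside.
- tape_roll: Bystander: roll of tan tape lying flat, 84 mm across, 24 mm high; origin: centre of its underside.
- pin_jar: Bystander: small clear jar with a black cap, 52 mm across, 65 mm high; origin: centre of its underside.
There are look-alikes about, which are no part of the job. Of the things shaped like the frame, the wood one is meant.

How it is judged:
By the outcome, as a careful person would: the job done as asked, in the order asked, and still so for the second after the job is handed in, with the robot touching nothing.
It also fails if it takes over 64 s, if anything falls off the work surface, if the arm or the gripper's body presses on something with over 40 N, if the wrist force passes 120 N, or if a joint passes its speed limit or range.

## Robot

A 6-joint arm with a two-finger parallel gripper is mounted at the origin on the work surface. World frame = base frame: x ahead of the robot, y to its left, z up, the work surface at z = 0. Lengths are in m, angles in rad, forces in N, time in s.
With the tool pointing down it reaches from about 0.225 to 0.875 m from the base axis. Payload 3.4 kg.
Tool frame: the origin (TCP) lies between the finger pads; the fingertips stand 11 mm ahead of it and the grasp point (between the pads) lies 8 mm behind it (tips_ahead is the distance from the TCP to the fingertips, in m); z points along the fingers, x is the direction in which the jaws open and shut, and the axes are right-handed (so a half turn about z gives the same grasp; the last joint's range is limited). The gripper opens to 85 mm and grips with 20 to 120 N. Pads are 22 mm wide; open, the fingers measure 114 mm over their backs; the gripper's body (76 mm by 85 mm) begins 54 mm behind the grasp point. The pads swing forward as they close: fully open they stand 13 mm farther back than shut.
Start: joints at [-1.443, 0.276, 1.505, -0, 1.361, -0.121], TCP at [0.142, -0.557, 0.242] pointing down, gripper open.
Joint ranges: [-2.89, 2.89], [-0.75, 2.08], [0.22, 2.7], [-1.18, 4.32], [0.11, 2.71], [-2.7, 2.7]. Speed limits (rad/s): [2.57, 2.57, 3.14, 3.14, 3.14, 3.14].

## Interface

Orientations are given as a unit quaternion [w, x, y, z].
In Python, from rig import get_state, get_image, sign_off, masks_of, tips_ahead gives the robot as it stands.
- The arm moves only by the tool play_rows, never from a script. Its argument "series" is a list of rows, each an object of numbers: "fingers": the closure, from -1 (fully open) to 1 (shut); "dx", "dy", "dz": the shift along the world's x, y, z in mm; "turn": the turn about the world's z in rad. A call has 1 to 20 rows; each row shifts and turns the pose as measured when the row begins; what a row does not reach is not made up. A row lasts 1/12 s, in which the tool goes at most 41.7 mm and 7.16 degrees, less where a joint would pass 70% of its speed; a pose out of reach is approached as far as the arm can. A call with a gripper value outside its range is refused whole. The fingers move at their own pace and stop on an object; "squeeze" is the grip in N (left out, the last holds). Time passes only in rows, so rows that do not move let the fingers close. It gives the time, the measured TCP pose, the force and the opening at its end, in the units of the state.
- get_state(): the state, without advancing time (a new reading comes with each control period).
- get_image(name): name is "side" or "top" or "wrist"; returns a dict with "pixels" (420x560x3 uint8, red, green, blue), "vfov" (degrees; the focal length in pixels is half the picture's height over the tangent of half this angle, whatever the lens; pixels are square), "cx", "cy" (the principal point, pixels), "rvec" (rotation vector, rad) and "tvec" (3), from world to camera coordinates, as OpenCV has them; the wrist camera has in their place "hand_eye" (4x4, takes a point from camera to tool coordinates, whose origin is the TCP and whose axes are the tool frame's). Camera axes: x right, y down, z forward; pixel columns grow to the right and rows downward; lengths in m; the calibration is good to about 2 mm. A picture is of the moment at which its call begins: read the wrist's pose just before it. There is no depth.
- sign_off(): hands the job in, once; it reports no verdict.
Trained networks look in a picture, given as the dict that the camera call returned (one of the last four; its "shot" number tells which), for a name from the list of things; names that differ only in an ending like _2 or _b are one class to them, and where a whole thing is asked for, a point or a joint stands for the part that bears it (a point fixed in the world has none). Each returns a list of dicts, best first, with "p" (0 to 1); they miss things now and then, are a little off and sometimes report something else, mostly with a low value. They report only what shows in the picture. A call takes as long as a camera call. They do not tell look-alikes from the thing itself.
- masks_of(picture, label): "region" (420x560 bool, what is visible of it) and "xy" ([column, row] in pixels, amid what is visible of it).
The state is a dict: "clock": time; "qpos": joint angles; "qd": joint speeds; "effort": joint torques, N m; "position": TCP position; "ee_rot": TCP orientation; "contact_force": force on the tool from outside, world axes, zero at the start; "moment": the same for the moment, N m; "width": finger opening in m.
Only numpy, scipy, OpenCV 4.12 (cv2) and the standard library are available. Lean on these libraries where they do the work, as an engineer would, in place of code of your own. Each camera call takes 0.05 s, during which the arm holds its last target. There are 200 camera calls.

## Working session

There is one attempt and no reset: what is moved stays moved. The work goes in short steps, Python scripts to look and compute and a tool call to move; the robot and the scene stay as the last step left them, time stands still between calls to the robot, and variables do not carry over. Pictures are saved under pics/ and viewed, about 8 in all and at most 12, crops included, and the job is handed in when it is done.

Besides the shell and the picture viewer there is one more tool, called after "Request:" in YAML: its name, and indented under it one key for each argument. play_rows: Moves the arm, as the interface text tells. Its arguments: {"type":"object","properties":{"series":{"type":"array"},"squeeze":{"type":"number"}},"required":["series"]}

```bash
mkdir -p pics; cat > h.py <<'E'
import numpy as np, cv2
from rig import *
def ray(im,uv,z):
    f=210/np.tan(np.radians(im["vfov"])/2)
    R=cv2.Rodrigues(np.array(im["rvec"],float))[0];t=np.array(im["tvec"],float)
    uv=np.atleast_2d(uv).astype(float)
    d=np.c_[(uv[:,0]-im["cx"])/f,(uv[:,1]-im["cy"])/f,np.ones(len(uv))]@R
    c=-R.T@t
    return c+d*((z-c[2])/d[:,2])[:,None]
def proj(im,P):
    f=210/np.tan(np.radians(im["vfov"])/2)
    K=np.array([[f,0,im["cx"]],[0,f,im["cy"]],[0,0,1]])
    return cv2.projectPoints(np.array(P,float),np.array(im["rvec"],float),np.array(im["tvec"],float),K,None)[0][:,0]
def save(im,n): cv2.imwrite("pics/"+n,cv2.cvtColor(im["pixels"],cv2.COLOR_RGB2BGR))
E
python3 - <<'E'
from h import *
im=get_image("top"); s=get_image("side")
cv2.imwrite("pics/a.png",np.vstack([cv2.resize(im["pixels"],None,fx=1,fy=1)])[:,:,::-1]); save(s,"s.png")
for n in ["frame","fence","stop","small_frame","tape_roll","pin_jar"]:
    for m in masks_of(im,n)[:4]:
        c=max(cv2.findContours(m["region"].astype(np.uint8),0,2)[0],key=cv2.contourArea)[:,0]
        b=cv2.boxPoints(cv2.minAreaRect(c))
        z=.02 if n=="frame" else .025
        print(n,round(m["p"],2),np.round(m["xy"]),b.round().tolist(),ray(im,b,z)[:,:2].round(3).tolist())
E
```

```text
frame 0.93 [134. 200.] [[98.0, 218.0], [130.0, 162.0], [170.0, 185.0], [137.0, 241.0]] [[0.448, 0.546], [0.595, 0.46], [0.53, 0.354], [0.384, 0.441]]
frame 0.82 [342. 252.] [[305.0, 239.0], [343.0, 211.0], [382.0, 264.0], [344.0, 293.0]] [[0.376, -0.002], [0.448, -0.106], [0.304, -0.204], [0.234, -0.1]]
frame 0.63 [430. 292.] [[396.0, 270.0], [462.0, 263.0], [468.0, 309.0], [402.0, 317.0]] [[0.288, -0.24], [0.304, -0.415], [0.183, -0.422], [0.168, -0.249]]
frame 0.34 [297. 118.] [[215.0, 127.0], [375.0, 97.0], [378.0, 110.0], [218.0, 140.0]] [[0.685, 0.23], [0.755, -0.205], [0.718, -0.21], [0.648, 0.224]]
fence 0.7 [297. 118.] [[215.0, 127.0], [376.0, 97.0], [379.0, 110.0], [218.0, 140.0]] [[0.683, 0.229], [0.753, -0.205], [0.716, -0.211], [0.646, 0.223]]
stop 0.68 [368. 139.] [[357.0, 122.0], [370.0, 120.0], [376.0, 153.0], [363.0, 155.0]] [[0.686, -0.151], [0.692, -0.185], [0.601, -0.199], [0.595, -0.165]]
small_frame 0.61 [408. 130.] [[385.0, 139.0], [390.0, 113.0], [424.0, 118.0], [420.0, 145.0]] [[0.637, -0.226], [0.709, -0.24], [0.692, -0.332], [0.619, -0.317]]
tape_roll 0.82 [199. 211.] [[187.0, 227.0], [197.0, 198.0], [227.0, 208.0], [217.0, 237.0]] [[0.416, 0.307], [0.493, 0.28], [0.464, 0.202], [0.388, 0.229]]
pin_jar 0.74 [424. 181.] [[412.0, 172.0], [435.0, 172.0], [435.0, 192.0], [412.0, 192.0]] [[0.547, -0.292], [0.545, -0.353], [0.492, -0.351], [0.494, -0.29]]
pin_jar 0.51 [296. 118.] [[215.0, 127.0], [376.0, 97.0], [379.0, 110.0], [218.0, 140.0]] [[0.683, 0.229], [0.752, -0.206], [0.716, -0.211], [0.646, 0.223]]
```

View pics/a.png

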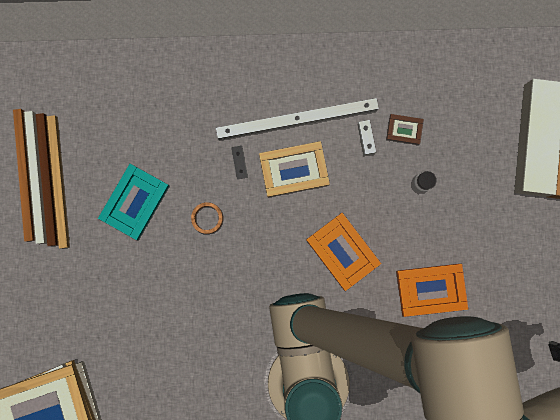

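View pics/s.png

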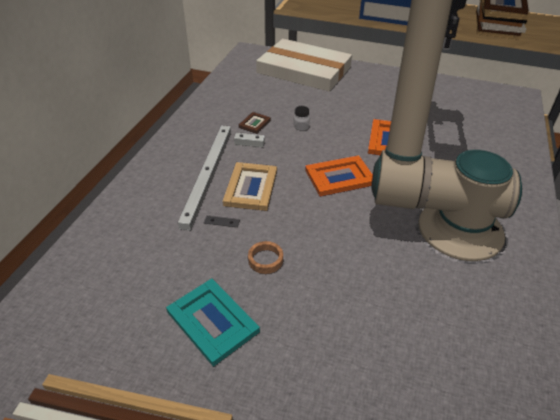

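The candidates for "frame" in the top view are teal (134,202), orange (342,252), orange (430,290) and pale wood (294,169). The pale wood one fits: it is wood-coloured and sits in front of the fence. The raised stop is the light block at (367,137), and the dark plate is at (239,162). I'll confirm this in a crop while fitting the geometry.

```bash
cat >> h.py <<'E'
def wood(im,box=(235,125,355,215)):
    hsv=cv2.cvtColor(im["pixels"],cv2.COLOR_RGB2HSV)
    m=((hsv[...,0]>10)&(hsv[...,0]<28)&(hsv[...,1]>75)&(hsv[...,2]>110)).astype(np.uint8)
    w=np.zeros_like(m);x0,y0,x1,y1=box;w[y0:y1,x0:x1]=m[y0:y1,x0:x1]
    return w
def rectfit(im,**k):
    w=wood(im,**k)
    c=max(cv2.findContours(w,0,1)[0],key=cv2.contourArea)[:,0]
    P=ray(im,c,.02)[:,:2]
    r=cv2.minAreaRect((P*1000).astype(np.float32))
    return r,c
E
python3 - <<'E'
from h import *
im=get_image("top")
r,c=rectfit(im); print("frame",r)
b=cv2.boxPoints(r)/1000; print(b.round(4).tolist())
# fence & stop refined
for n in ["fence","stop"]:
    m=masks_of(im,n)[0]
    c2=max(cv2.findContours(m["region"].astype(np.uint8),0,1)[0],key=cv2.contourArea)[:,0]
    r2=cv2.minAreaRect((ray(im,c2,.025)[:,:2]*1000).astype(np.float32)); print(n,r2,cv2.boxPoints(r2).round(1).tolist())
    c2
a=im["pixels"].copy()
a=cv2.resize(a[85:225,205:405],None,fx=4,fy=4,interpolation=cv2.INTER_CUBIC)
p=proj(im,np.c_[b,np.full(4,.02)]); p=((p-[205,85]+.5)*4).astype(int)
cv2.polylines(a,[p.reshape(-1,1,2)],True,(255,0,0),1)
cv2.imwrite("pics/c.png",a[:,:,::-1])
s=get_state();print(s["position"],s["ee_rot"],s["width"],s["clock"],tips_ahead)
E
```

```text
frame ((566.2010498046875, 21.182174682617188), (119.62118530273438, 169.26612854003906), 9.65719223022461)
[[0.49300000071525574, 0.09459999948740005], [0.521399974822998, -0.0723000019788742], [0.6394000053405762, -0.05220000073313713], [0.6110000014305115, 0.11460000276565552]]
fence ((699.4614868164062, 7.693878173828125), (40.578636169433594, 440.982421875), 9.115738868713379) [[644.5, 222.1999969482422], [714.4000244140625, -213.1999969482422], [754.4000244140625, -206.8000030517578], [684.5999755859375, 228.60000610351562]]
stop ((642.939453125, -175.55715942382812), (92.85823822021484, 35.11241149902344), 8.976543426513672) [[594.2999877929688, -165.5], [599.7999877929688, -200.10000610351562], [691.5, -185.6999969482422], [686.0999755859375, -151.0]]
[ 0.14158492 -0.55729618  0.24233109] [ 3.16732415e-05  7.89366664e-01 -6.13922038e-01  2.10295010e-05] 0.08531950139531398 0.55 0.011
```

View pics/c.png

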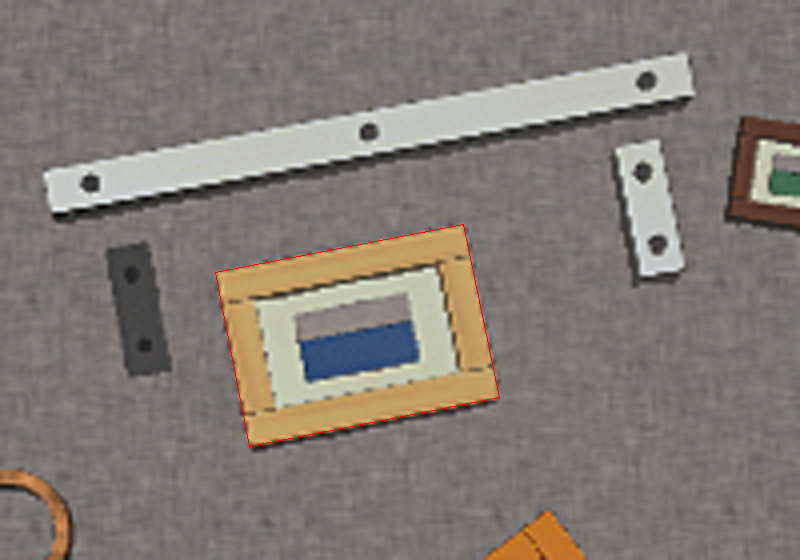

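The crop confirms the pale-wood frame at (294,169), with a good outline fit of 119.6 x 169.3 mm. It is nearly parallel to the fence, about 58 mm short of it and about 109 mm short of the raised stop. I'll move behind its left short side.

Request:
play_rows:
  series:
    - {"dx": 20.2, "dy": 34.9, "dz": -2, "turn": 0.074, "fingers": -0.5}
    - {"dx": 20.2, "dy": 34.9, "dz": -2, "turn": 0.074, "fingers": -0.5}
    - {"dx": 20.2, "dy": 34.9, "dz": -2, "turn": 0.074, "fingers": -0.5}
    - {"dx": 20.2, "dy": 34.9, "dz": -2, "turn": 0.074, "fingers": -0.5}
    - {"dx": 20.2, "dy": 34.9, "dz": -2, "turn": 0.074, "fingers": -0.5}
    - {"dx": 20.2, "dy": 34.9, "dz": -2, "turn": 0.074, "fingers": -0.5}
    - {"dx": 20.2, "dy": 34.9, "dz": -2, "turn": 0.074, "fingers": -0.5}
    - {"dx": 20.2, "dy": 34.9, "dz": -2, "turn": 0.074, "fingers": -0.5}
    - {"dx": 20.2, "dy": 34.9, "dz": -2, "turn": 0.074, "fingers": -0.5}
    - {"dx": 20.2, "dy": 34.9, "dz": -2, "turn": 0.074, "fingers": -0.5}
    - {"dx": 20.2, "dy": 34.9, "dz": -2, "turn": 0.074, "fingers": -0.5}
    - {"dx": 20.2, "dy": 34.9, "dz": -2, "turn": 0.074, "fingers": -0.5}
    - {"dx": 20.2, "dy": 34.9, "dz": -2, "turn": 0.074, "fingers": -0.5}
    - {"dx": 20.2, "dy": 34.9, "dz": -2, "turn": 0.074, "fingers": -0.5}
    - {"dx": 20.2, "dy": 34.9, "dz": -2, "turn": 0.074, "fingers": -0.5}
    - {"dx": 20.2, "dy": 34.9, "dz": -2, "turn": 0.074, "fingers": -0.5}
    - {"dx": 20.2, "dy": 34.9, "dz": -2, "turn": 0.074, "fingers": -0.5}
    - {"dx": 20.2, "dy": 34.9, "dz": -2, "turn": 0.074, "fingers": -0.5}
    - {"dx": 20.2, "dy": 34.9, "dz": -2, "turn": 0.074, "fingers": -0.5}
    - {"dx": 20.2, "dy": 34.9, "dz": -2, "turn": 0.074, "fingers": -0.5}

```text
clock: 2.22
position: [0.5484, 0.1585, 0.205]
ee_rot: [0.001, 0.994, 0.109, 0.012]
contact_force: [0.4, 0.3, -0.0]
width: 0.0643
```

```bash
cat >> h.py <<'E'
A=np.radians(9.1); N=np.array([np.cos(A),np.sin(A)]); T=np.array([np.sin(A),-np.cos(A)])
def st():
    s=get_state();p=s["position"];q=s["ee_rot"]
    import rig
    a=np.degrees(np.arctan2(2*(q[1]*q[2]+q[0]*q[3]),1-2*(q[2]**2+q[3]**2)))
    print("t",round(s["clock"],2),"pos",(p*1000).round(1),"n,t",round(p[:2]@N*1000,1),round(p[:2]@T*1000,1),"jaw deg",a.round(1),"F",s["contact_force"].round(1),"w",round(s["width"],4),"tips",rig.tips_ahead,"q6",s["qpos"][5].round(2))
E
python3 -c "from h import *;st()"
```

```text
t 2.22 pos [548.4 158.5 205. ] n,t 566.6 -69.8 jaw deg 12.5 F [ 0.4  0.3 -0. ] w 0.0643 tips 0.011 q6 -0.06
```

Request:
play_rows:
  series:
    - {"dz": -36, "turn": -0.03}
    - {"dz": -36, "turn": -0.02}
    - {"dz": -36, "dx": -1}
    - {"dz": -30}
    - {"dz": -20}
    - {"dz": -12}
    - {"dz": -6}
    - {}
    - {}

```text
invalid input at $.series[0]: expected keys fingers, dx, dy, dz, turn
```

```bash
python3 - <<'E'
from h import *
st()
s=get_image("side"); cv2.imwrite("pics/s2.png",cv2.resize(s["pixels"][120:260,170:340],None,fx=4,fy=4,interpolation=2)[:,:,::-1])
E
```

```text
t 2.22 pos [548.4 158.5 205. ] n,t 566.6 -69.8 jaw deg 12.5 F [ 0.4  0.3 -0. ] w 0.0643 tips 0.011 q6 -0.06
```

View pics/s2.png

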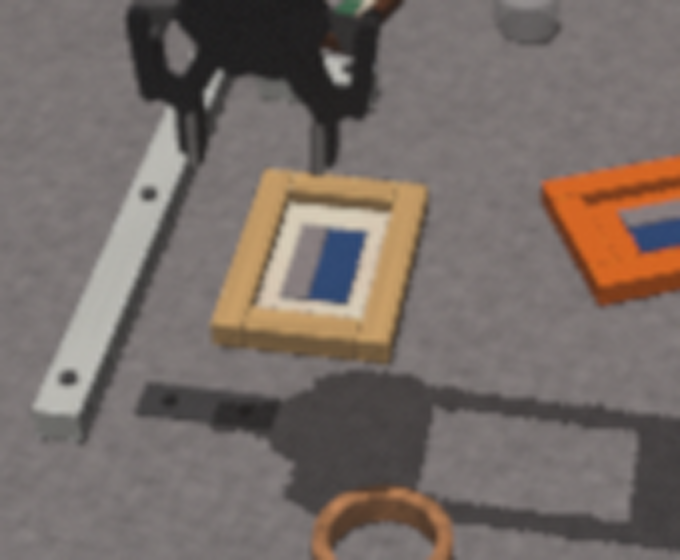

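The move was refused because every row needs all the keys. The crop shows the open gripper still high, with the frame untouched at crop (320,265). I'll send the move again.

Request:
play_rows:
  series:
    - {"fingers": -0.5, "dx": 0, "dy": 0, "dz": -36, "turn": -0.03}
    - {"fingers": -0.5, "dx": -1, "dy": 0, "dz": -36, "turn": -0.02}
    - {"fingers": -0.5, "dx": -1, "dy": 0, "dz": -36, "turn": 0}
    - {"fingers": -0.5, "dx": 0, "dy": 0, "dz": -30, "turn": 0}
    - {"fingers": -0.5, "dx": 0, "dy": 0, "dz": -20, "turn": 0}
    - {"fingers": -0.5, "dx": 0, "dy": 0, "dz": -10, "turn": 0}
    - {"fingers": -0.5, "dx": 0, "dy": 0, "dz": -4, "turn": 0}
    - {"fingers": -0.5, "dx": 0, "dy": 0, "dz": 0, "turn": 0}
    - {"fingers": -0.5, "dx": 0, "dy": 0, "dz": 0, "turn": 0}

```text
clock: 3.02
position: [0.5546, 0.1711, 0.0276]
ee_rot: [-0.003, 0.996, 0.089, 0.02]
contact_force: [-0.7, 1.1, -0.2]
width: 0.064
```

```bash
python3 - <<'E'
from h import *
st()
s=get_image("side"); cv2.imwrite("pics/s3.png",cv2.resize(s["pixels"][120:260,170:340],None,fx=4,fy=4,interpolation=2)[:,:,::-1])
E
```

```text
t 3.02 pos [554.6 171.1  27.6] n,t 574.7 -81.2 jaw deg 10.2 F [-0.7  1.1 -0.2] w 0.064 tips 0.011 q6 -0.0
```

View pics/s3.png

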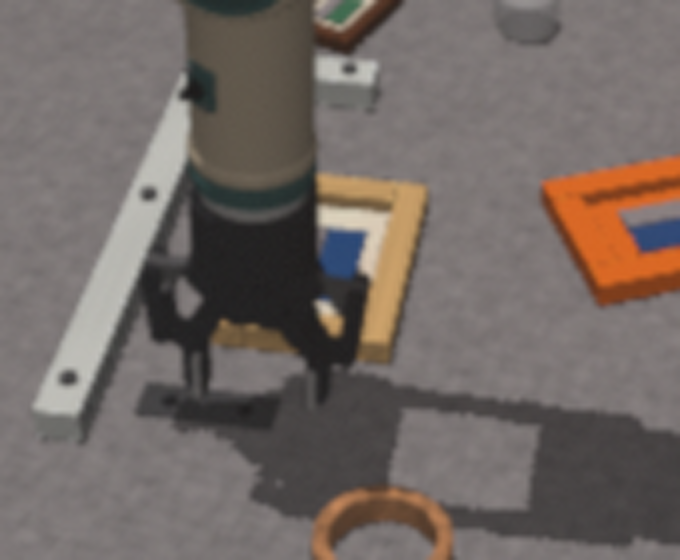

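The crop shows the fingertips over the dark plate, clear of the frame and tape. I'll lower a little more and centre on the frame.

Request:
play_rows:
  series:
    - {"fingers": -0.5, "dx": -6, "dy": -1, "dz": -5, "turn": -0.01}
    - {"fingers": -0.5, "dx": -6, "dy": -1, "dz": -5, "turn": -0.01}
    - {"fingers": -0.5, "dx": 0, "dy": 0, "dz": -2, "turn": 0}
    - {"fingers": -0.5, "dx": 0, "dy": 0, "dz": 0, "turn": 0}
    - {"fingers": -0.5, "dx": 0, "dy": 0, "dz": 0, "turn": 0}

```text
clock: 3.48
position: [0.544, 0.1691, 0.019]
ee_rot: [-0.003, 0.997, 0.078, 0.024]
contact_force: [-0.6, -0.3, 0.0]
width: 0.0637
```

```bash
python3 -c "
from h import *
st();print(get_state()['ee_rot'].round(4))"
```

```text
t 3.48 pos [544.  169.1  19. ] n,t 563.9 -80.9 jaw deg 8.9 F [-0.6 -0.3  0. ] w 0.0637 tips 0.011 q6 0.02
[-0.0027  0.9967  0.0775  0.024 ]
```

Request:
play_rows:
  series:
    - {"fingers": -0.5, "dx": 1.3, "dy": -7.9, "dz": -2, "turn": 0}
    - {"fingers": -0.5, "dx": 1.3, "dy": -7.9, "dz": -1, "turn": 0}
    - {"fingers": -0.5, "dx": 1.3, "dy": -7.9, "dz": 0, "turn": 0}
    - {"fingers": -0.5, "dx": 1.3, "dy": -7.9, "dz": 0, "turn": 0}
    - {"fingers": -0.5, "dx": 1, "dy": -5, "dz": 0, "turn": 0}
    - {"fingers": -0.5, "dx": 0.8, "dy": -5, "dz": 0, "turn": 0}
    - {"fingers": -0.5, "dx": 0.8, "dy": -5, "dz": 0, "turn": 0}
    - {"fingers": -0.5, "dx": 0.8, "dy": -5, "dz": 0, "turn": 0}
    - {"fingers": -0.5, "dx": 0.8, "dy": -5, "dz": 0, "turn": 0}
    - {"fingers": -0.5, "dx": 0.8, "dy": -5, "dz": 0, "turn": 0}
    - {"fingers": -0.5, "dx": 0.8, "dy": -5, "dz": 0, "turn": 0}

```text
clock: 4.4
position: [0.557, 0.0974, 0.0166]
ee_rot: [-0.005, 0.997, 0.076, 0.025]
contact_force: [-0.9, 3.2, 0.2]
width: 0.0637
```

```bash
python3 -c "
from h import *
st()"
```

```text
t 4.4 pos [557.   97.4  16.6] n,t 565.4 -8.0 jaw deg 8.8 F [-0.9  3.2  0.2] w 0.0637 tips 0.011 q6 -0.12
```

```bash
cat >> h.py <<'E'
def look(name,box=(235,90,375,215),save=True):
    im=get_image("top"); w=wood(im,box)
    cs=[c[:,0] for c in cv2.findContours(w,0,1)[0] if cv2.contourArea(c)>20]
    P=ray(im,np.vstack(cs),.02)[:,:2]*1000
    r=cv2.minAreaRect(P.astype(np.float32)); print("rect",np.round(r[0],1),np.round(r[1],1),round(r[2],2),"max n,t",(P@N).max().round(1),(P@T).max().round(1),"min",(P@N).min().round(1),(P@T).min().round(1))
    if save: cv2.imwrite("pics/"+name,cv2.resize(im["pixels"][85:225,205:405],None,fx=4,fy=4,interpolation=2)[:,:,::-1])
    return im
E
python3 -c "
from h import *
look('t4.png')"
```

```text
rect [ 5.683e+02 -5.000e-01] [119.4 166.4] 8.85 max n,t 620.7 173.7 min 501.0 7.0
```

View pics/t4.png

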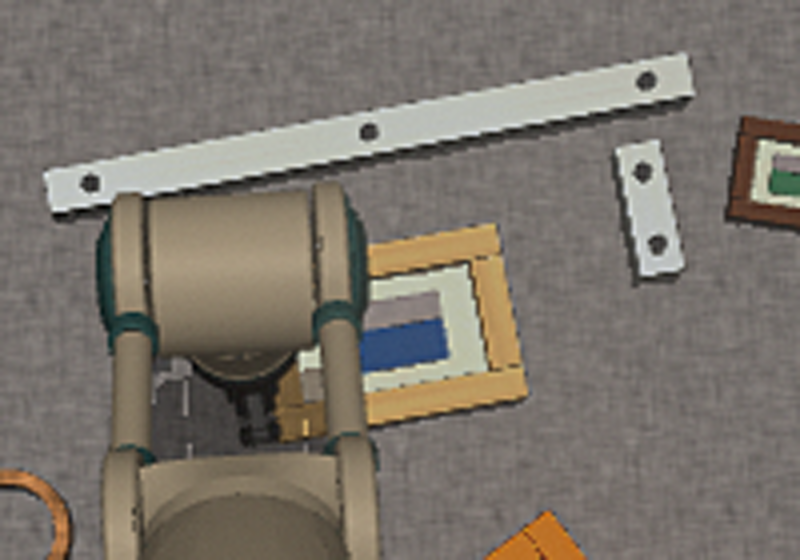

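The picture shows the frame sliding straight. Its leading short side is at crop (510,310), about 85–90 mm from the stop. I'll keep pushing.

Request:
play_rows:
  series:
    - {"fingers": -0.5, "dx": 0.8, "dy": -5, "dz": 0, "turn": 0}
    - {"fingers": -0.5, "dx": 0.8, "dy": -5, "dz": 0, "turn": 0}
    - {"fingers": -0.5, "dx": 0.8, "dy": -5, "dz": 0, "turn": 0}
    - {"fingers": -0.5, "dx": 0.8, "dy": -5, "dz": 0, "turn": 0}
    - {"fingers": -0.5, "dx": 0.8, "dy": -5, "dz": 0, "turn": 0}
    - {"fingers": -0.5, "dx": 0.8, "dy": -5, "dz": 0, "turn": 0}
    - {"fingers": -0.5, "dx": 0.8, "dy": -5, "dz": 0, "turn": 0}
    - {"fingers": -0.5, "dx": 0.8, "dy": -5, "dz": 0, "turn": 0}
    - {"fingers": -0.5, "dx": 0.8, "dy": -5, "dz": 0, "turn": 0}
    - {"fingers": -0.5, "dx": 0.8, "dy": -5, "dz": 0, "turn": 0}
    - {"fingers": -0.5, "dx": 0.8, "dy": -5, "dz": 0, "turn": 0}
    - {"fingers": -0.5, "dx": 0.8, "dy": -5, "dz": 0, "turn": 0}
    - {"fingers": -0.5, "dx": 0.8, "dy": -5, "dz": 0, "turn": 0}
    - {"fingers": -0.5, "dx": 0.5, "dy": -3, "dz": 0, "turn": 0}
    - {"fingers": -0.5, "dx": 0, "dy": 0, "dz": 0, "turn": 0}

```text
clock: 5.7
position: [0.5684, 0.0215, 0.0166]
ee_rot: [-0.005, 0.997, 0.076, 0.024]
contact_force: [-1.6, 3.1, 1.1]
width: 0.0641
```

```bash
python3 -c "
from h import *
st();look('t5.png')"
```

```text
t 5.7 pos [568.4  21.5  16.6] n,t 564.6 68.7 jaw deg 8.7 F [-1.6  3.1  1.1] w 0.0641 tips 0.011 q6 -0.27
rect [579.9 -78.1] [119.5 162.2] 8.67 max n,t 619.6 250.1 min 500.0 87.5
```

Request:
play_rows:
  series:
    - {"fingers": -0.5, "dx": -1.6, "dy": 10, "dz": 0, "turn": 0}
    - {"fingers": -0.5, "dx": -1, "dy": 6, "dz": 15, "turn": 0}
    - {"fingers": -0.5, "dx": 0, "dy": 0, "dz": 30, "turn": 0}
    - {"fingers": -0.5, "dx": 0, "dy": 0, "dz": 30, "turn": 0}
    - {"fingers": -0.5, "dx": -5.7, "dy": -9.6, "dz": 0, "turn": -0.12}
    - {"fingers": -0.5, "dx": -5.7, "dy": -9.6, "dz": 0, "turn": -0.12}
    - {"fingers": -0.5, "dx": -5.7, "dy": -9.6, "dz": 0, "turn": -0.12}
    - {"fingers": -0.5, "dx": -5.7, "dy": -9.6, "dz": 0, "turn": -0.12}
    - {"fingers": -0.5, "dx": -5.7, "dy": -9.6, "dz": 0, "turn": -0.12}
    - {"fingers": -0.5, "dx": -5.7, "dy": -9.6, "dz": 0, "turn": -0.12}
    - {"fingers": -0.5, "dx": -5.7, "dy": -9.6, "dz": 0, "turn": -0.12}
    - {"fingers": -0.5, "dx": -5.7, "dy": -9.6, "dz": 0, "turn": -0.12}
    - {"fingers": -0.5, "dx": -5.7, "dy": -9.6, "dz": 0, "turn": -0.12}
    - {"fingers": -0.5, "dx": -5.7, "dy": -9.6, "dz": 0, "turn": -0.12}
    - {"fingers": -0.5, "dx": -5.7, "dy": -9.6, "dz": 0, "turn": -0.12}
    - {"fingers": -0.5, "dx": -5.7, "dy": -9.6, "dz": 0, "turn": -0.12}
    - {"fingers": -0.5, "dx": -5.7, "dy": -9.6, "dz": 0, "turn": -0.12}
    - {"fingers": -0.5, "dx": 0, "dy": 0, "dz": 0, "turn": 0}

```text
clock: 7.25
position: [0.4878, -0.0889, 0.0958]
ee_rot: [0.023, 0.742, -0.669, 0.023]
contact_force: [0.7, 0.3, 0.3]
width: 0.064
```

```bash
python3 -c "
from h import *
st();look('t6.png')"
```

```text
t 7.25 pos [487.8 -88.9  95.8] n,t 467.6 165.0 jaw deg -84.0 F [0.7 0.3 0.3] w 0.064 tips 0.011 q6 1.23
rect [579.4 -74.8] [119.4 168.8] 8.7 max n,t 620.6 250.1 min 501.1 80.9
```

Request:
play_rows:
  series:
    - {"fingers": -0.5, "dx": 0, "dy": 0, "dz": -20, "turn": 0.027}
    - {"fingers": -0.5, "dx": 0, "dy": 0, "dz": -20, "turn": 0.027}
    - {"fingers": -0.5, "dx": 0, "dy": 0, "dz": -15, "turn": 0}
    - {"fingers": -0.5, "dx": 0, "dy": 0, "dz": -10, "turn": 0}
    - {"fingers": -0.5, "dx": 0, "dy": 0, "dz": -5, "turn": 0}
    - {"fingers": -0.5, "dx": 0, "dy": 0, "dz": 0, "turn": 0}

```text
clock: 7.8
position: [0.4922, -0.0853, 0.025]
ee_rot: [0.02, 0.769, -0.638, 0.027]
contact_force: [0.1, 0.5, -0.6]
width: 0.0642
```

```bash
python3 -c "
from h import *
st()"
```

```text
t 7.8 pos [492.2 -85.3  25. ] n,t 472.5 162.1 jaw deg -79.3 F [ 0.1  0.5 -0.6] w 0.0642 tips 0.011 q6 1.18
```

Request:
play_rows:
  series:
    - {"fingers": -0.5, "dx": 0, "dy": -0.5, "dz": -5, "turn": -0.02}
    - {"fingers": -0.5, "dx": 0, "dy": -0.5, "dz": -3, "turn": 0}
    - {"fingers": -0.5, "dx": 4.9, "dy": 0.8, "dz": 0, "turn": 0}
    - {"fingers": -0.5, "dx": 4.9, "dy": 0.8, "dz": 0, "turn": 0}
    - {"fingers": -0.5, "dx": 4.9, "dy": 0.8, "dz": 0, "turn": 0}
    - {"fingers": -0.5, "dx": 4.9, "dy": 0.8, "dz": 0, "turn": 0}
    - {"fingers": -0.5, "dx": 4.9, "dy": 0.8, "dz": 0, "turn": 0}
    - {"fingers": -0.5, "dx": 4.9, "dy": 0.8, "dz": 0, "turn": 0}
    - {"fingers": -0.5, "dx": 4.9, "dy": 0.8, "dz": 0, "turn": 0}
    - {"fingers": -0.5, "dx": 4.9, "dy": 0.8, "dz": 0, "turn": 0}
    - {"fingers": -0.5, "dx": 4.9, "dy": 0.8, "dz": 0, "turn": 0}
    - {"fingers": -0.5, "dx": 4.9, "dy": 0.8, "dz": 0, "turn": 0}
    - {"fingers": -0.5, "dx": 0, "dy": 0, "dz": 0, "turn": 0}

```text
clock: 8.88
position: [0.5366, -0.0772, 0.0182]
ee_rot: [0.027, 0.765, -0.644, 0.02]
contact_force: [0.1, 0.0, -0.2]
width: 0.0639
```

```bash
python3 -c "
from h import *
st();look('t7.png')"
```

```text
t 8.88 pos [536.6 -77.2  18.2] n,t 517.6 161.1 jaw deg -80.1 F [ 0.1  0.  -0.2] w 0.0639 tips 0.011 q6 1.24
rect [608.1 -67.9] [116.2 168.7] 9.91 max n,t 648.9 246.9 min 530.4 78.2
```

Request:
play_rows:
  series:
    - {"fingers": -0.5, "dx": 4.9, "dy": 0.8, "dz": 0, "turn": 0}
    - {"fingers": -0.5, "dx": 4.9, "dy": 0.8, "dz": 0, "turn": 0}
    - {"fingers": -0.5, "dx": 4.9, "dy": 0.8, "dz": 0, "turn": 0}
    - {"fingers": -0.5, "dx": 4.9, "dy": 0.8, "dz": 0, "turn": 0}
    - {"fingers": -0.5, "dx": 2.5, "dy": 0.4, "dz": 0, "turn": 0}
    - {"fingers": -0.5, "dx": 2, "dy": 0.3, "dz": 0, "turn": 0}
    - {"fingers": -0.5, "dx": 2, "dy": 0.3, "dz": 0, "turn": 0}

```text
clock: 9.52
position: [0.5531, -0.0733, 0.0182]
ee_rot: [0.035, 0.765, -0.643, 0.011]
contact_force: [-6.1, -1.6, 4.0]
width: 0.0639
```

```bash
python3 -c "
from h import *
st();look('t8.png')"
```

```text
t 9.52 pos [553.1 -73.3  18.2] n,t 534.5 159.8 jaw deg -80.0 F [-6.1 -1.6  4. ] w 0.0639 tips 0.011 q6 1.25
rect [615.3  13.2] [113.8  29.8] 0.41 max n,t 664.1 107.6 min 552.6 77.0
```

View pics/t8.png

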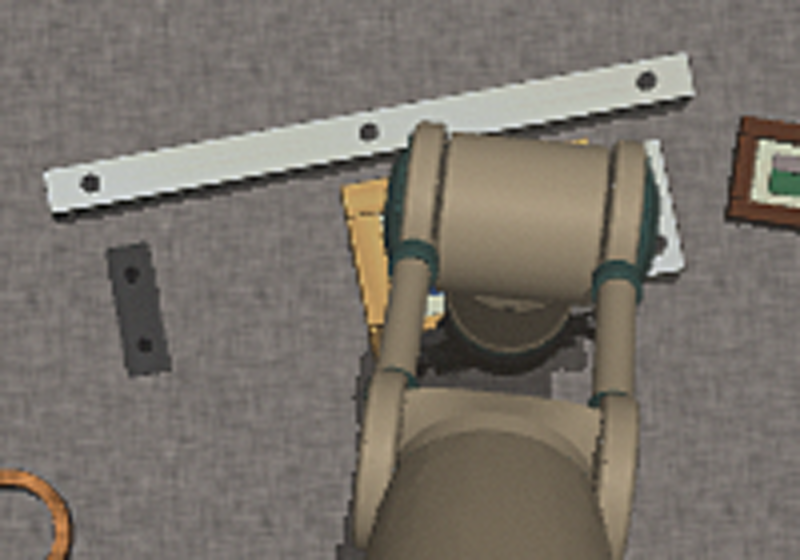

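The arm hides most of the frame. The visible left edge (crop 343,187 to 380,360) looks nearly square, with about 14 mm left to the fence. I'll continue in small steps.

Request:
play_rows:
  series:
    - {"fingers": -0.5, "dx": 2.5, "dy": 0.4, "dz": 0, "turn": 0}
    - {"fingers": -0.5, "dx": 2.5, "dy": 0.4, "dz": 0, "turn": 0}
    - {"fingers": -0.5, "dx": 2.5, "dy": 0.4, "dz": 0, "turn": 0}
    - {"fingers": -0.5, "dx": 2, "dy": 0.3, "dz": 0, "turn": 0}
    - {"fingers": -0.5, "dx": 2, "dy": 0.3, "dz": 0, "turn": 0}

```text
clock: 9.98
position: [0.5581, -0.072, 0.0184]
ee_rot: [0.041, 0.765, -0.642, 0.006]
contact_force: [-6.0, -0.8, 3.3]
width: 0.0644
```

```bash
python3 -c "
from h import *
st()"
```

```text
t 9.98 pos [558.1 -72.   18.4] n,t 539.7 159.4 jaw deg -79.9 F [-6.  -0.8  3.3] w 0.0644 tips 0.011 q6 1.26
```

Request:
play_rows:
  series:
    - {"fingers": -0.5, "dx": 4, "dy": 0.6, "dz": 0, "turn": 0}
    - {"fingers": -0.5, "dx": 4, "dy": 0.6, "dz": 0, "turn": 0}
    - {"fingers": -0.5, "dx": 4, "dy": 0.6, "dz": 0, "turn": 0}

```text
clock: 10.23
position: [0.5655, -0.0705, 0.0185]
ee_rot: [0.044, 0.765, -0.642, 0.002]
contact_force: [-5.6, -1.6, 3.9]
width: 0.0638
```

```bash
python3 -c "
from h import *
st()"
```

```text
t 10.23 pos [565.5 -70.5  18.5] n,t 547.2 159.1 jaw deg -79.9 F [-5.6 -1.6  3.9] w 0.0638 tips 0.011 q6 1.26
```

Request:
play_rows:
  series:
    - {"fingers": -0.5, "dx": 4, "dy": 0.6, "dz": 0, "turn": 0}
    - {"fingers": -0.5, "dx": 4, "dy": 0.6, "dz": 0, "turn": 0}

```text
clock: 10.4
position: [0.5668, -0.0701, 0.0185]
ee_rot: [0.05, 0.766, -0.641, -0.003]
contact_force: [-12.1, -5.2, 9.6]
width: 0.0639
```

```bash
python3 -c "
from h import *
st()"
```

```text
t 10.4 pos [566.8 -70.1  18.5] n,t 548.6 158.8 jaw deg -79.8 F [-12.1  -5.2   9.6] w 0.0639 tips 0.011 q6 1.27
```

Force is up and motion has stopped at the predicted point, so the frame is against the fence. I'll retreat, lift and go round to the short side.

Request:
play_rows:
  series:
    - {"fingers": -0.5, "dx": -10, "dy": -1.6, "dz": 0, "turn": 0}
    - {"fingers": -0.5, "dx": -10, "dy": -1.6, "dz": 5, "turn": 0}
    - {"fingers": -0.5, "dx": 0, "dy": 0, "dz": 30, "turn": 0}
    - {"fingers": -0.5, "dx": 0, "dy": 0, "dz": 35, "turn": 0}
    - {"fingers": -0.5, "dx": 4.9, "dy": 10.2, "dz": 2, "turn": 0.12}
    - {"fingers": -0.5, "dx": 4.9, "dy": 10.2, "dz": 2, "turn": 0.12}
    - {"fingers": -0.5, "dx": 4.9, "dy": 10.2, "dz": 0, "turn": 0.12}
    - {"fingers": -0.5, "dx": 4.9, "dy": 10.2, "dz": 0, "turn": 0.12}
    - {"fingers": -0.5, "dx": 4.9, "dy": 10.2, "dz": 0, "turn": 0.12}
    - {"fingers": -0.5, "dx": 4.9, "dy": 10.2, "dz": 0, "turn": 0.12}
    - {"fingers": -0.5, "dx": 4.9, "dy": 10.2, "dz": 0, "turn": 0.12}
    - {"fingers": -0.5, "dx": 4.9, "dy": 10.2, "dz": 0, "turn": 0.12}
    - {"fingers": -0.5, "dx": 4.9, "dy": 10.2, "dz": 0, "turn": 0.12}
    - {"fingers": -0.5, "dx": 4.9, "dy": 10.2, "dz": 0, "turn": 0.12}
    - {"fingers": -0.5, "dx": 4.9, "dy": 10.2, "dz": 0, "turn": 0.12}
    - {"fingers": -0.5, "dx": 4.9, "dy": 10.2, "dz": 0, "turn": 0.12}
    - {"fingers": -0.5, "dx": 4.9, "dy": 10.2, "dz": 0, "turn": 0.12}
    - {"fingers": -0.5, "dx": 0, "dy": 0, "dz": 0, "turn": 0}

```text
clock: 11.9
position: [0.6269, 0.0678, 0.1068]
ee_rot: [0.018, 0.992, 0.112, 0.053]
contact_force: [-0.2, -0.3, 0.0]
width: 0.0642
```

```bash
python3 -c "
from h import *
st();look('t9.png');print(get_state()['ee_rot'])"
```

```text
t 11.9 pos [626.9  67.8 106.8] n,t 629.8 32.2 jaw deg 13.1 F [-0.2 -0.3  0. ] w 0.0642 tips 0.011 q6 -0.2
rect [638.4 -73.1] [119.  144.5] 9.57 max n,t 678.8 245.8 min 558.7 101.4
[0.01825529 0.99232367 0.11044225 0.05256419]
```

View pics/t9.png

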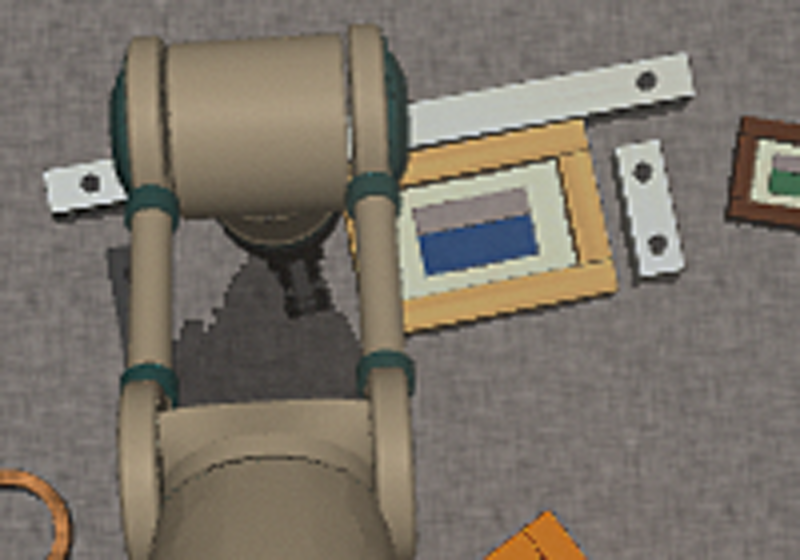

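The frame's long side now sits at the fence (edge n = 679) with yaw about 9.6°. There is a gap of about 15 mm to the raised stop at crop (640,210). I'll descend and push along the fence.

Request:
play_rows:
  series:
    - {"fingers": -0.5, "dx": -5, "dy": -0.8, "dz": -20, "turn": -0.035}
    - {"fingers": -0.5, "dx": -6, "dy": -1, "dz": -20, "turn": -0.035}
    - {"fingers": -0.5, "dx": -6, "dy": -1, "dz": -20, "turn": 0}
    - {"fingers": -0.5, "dx": -5, "dy": -0.8, "dz": -12, "turn": 0}
    - {"fingers": -0.5, "dx": 0, "dy": 0, "dz": -8, "turn": 0}
    - {"fingers": -0.5, "dx": 0, "dy": 0, "dz": -4, "turn": 0}
    - {"fingers": -0.5, "dx": 0, "dy": 0, "dz": 0, "turn": 0}

```text
clock: 12.53
position: [0.6063, 0.0604, 0.024]
ee_rot: [0.021, 0.996, 0.063, 0.059]
contact_force: [0.0, 0.6, -0.1]
width: 0.0644
```

```bash
python3 -c "
from h import *
st()"
```

```text
t 12.53 pos [606.3  60.4  24. ] n,t 608.2 36.2 jaw deg 7.4 F [ 0.   0.6 -0.1] w 0.0644 tips 0.011 q6 -0.08
```

Request:
play_rows:
  series:
    - {"fingers": -0.5, "dx": 4, "dy": 0, "dz": -3, "turn": 0.03}
    - {"fingers": -0.5, "dx": 5, "dy": -3.5, "dz": -3, "turn": 0}
    - {"fingers": -0.5, "dx": 0.6, "dy": -4, "dz": 0, "turn": 0}
    - {"fingers": -0.5, "dx": 0.6, "dy": -4, "dz": 0, "turn": 0}
    - {"fingers": -0.5, "dx": 0.6, "dy": -4, "dz": 0, "turn": 0}
    - {"fingers": -0.5, "dx": 0.6, "dy": -4, "dz": 0, "turn": 0}
    - {"fingers": -0.5, "dx": 0.6, "dy": -4, "dz": 0, "turn": 0}
    - {"fingers": -0.5, "dx": 0.6, "dy": -4, "dz": 0, "turn": 0}

```text
clock: 13.2
position: [0.6235, 0.0305, 0.0217]
ee_rot: [0.02, 0.995, 0.075, 0.063]
contact_force: [-1.9, 2.1, -0.5]
width: 0.0643
```

```bash
python3 -c "
from h import *
st()"
```

```text
t 13.2 pos [623.5  30.5  21.7] n,t 620.5 68.5 jaw deg 8.8 F [-1.9  2.1 -0.5] w 0.0643 tips 0.011 q6 -0.17
```

Request:
play_rows:
  series:
    - {"fingers": -0.5, "dx": 0.6, "dy": -4, "dz": -2, "turn": 0}
    - {"fingers": -0.5, "dx": 0.6, "dy": -4, "dz": -1, "turn": 0}
    - {"fingers": -0.5, "dx": 0.6, "dy": -4, "dz": 0, "turn": 0}

```text
clock: 13.45
position: [0.6233, 0.0222, 0.02]
ee_rot: [0.015, 0.995, 0.071, 0.062]
contact_force: [0.1, 1.9, -0.8]
width: 0.0642
```

```bash
python3 -c "
from h import *
st()"
```

```text
t 13.45 pos [623.3  22.2  20. ] n,t 619.0 76.6 jaw deg 8.3 F [ 0.1  1.9 -0.8] w 0.0642 tips 0.011 q6 -0.2
```

Request:
play_rows:
  series:
    - {"fingers": -0.5, "dx": 0.6, "dy": -4, "dz": 0, "turn": 0}
    - {"fingers": -0.5, "dx": 0.6, "dy": -4, "dz": 0, "turn": 0}
    - {"fingers": -0.5, "dx": 0.6, "dy": -4, "dz": 0, "turn": 0}

```text
clock: 13.7
position: [0.6237, 0.0181, 0.0202]
ee_rot: [0.007, 0.996, 0.065, 0.062]
contact_force: [-2.1, 17.0, 3.2]
width: 0.0641
```

```bash
python3 -c "
from h import *
st();look('t10.png')"
```

```text
t 13.7 pos [623.7  18.1  20.2] n,t 618.7 80.7 jaw deg 7.5 F [-2.1 17.   3.2] w 0.0641 tips 0.011 q6 -0.22
rect [637.7 -76. ] [119.1 168.1] 10.46 max n,t 678.5 260.6 min 556.6 92.9
```

Force is 17 N at the predicted spot, so the frame has met the stop. I'll back off, rise, and check squareness.

Request:
play_rows:
  series:
    - {"fingers": -0.5, "dx": -1.6, "dy": 10, "dz": 0, "turn": 0}
    - {"fingers": -0.5, "dx": -1.6, "dy": 10, "dz": 3, "turn": 0}
    - {"fingers": -0.5, "dx": -2, "dy": 10, "dz": 30, "turn": 0}
    - {"fingers": -0.5, "dx": -20, "dy": 25, "dz": 30, "turn": 0}
    - {"fingers": -0.5, "dx": -25, "dy": 25, "dz": 25, "turn": 0}
    - {"fingers": -0.5, "dx": -25, "dy": 25, "dz": 0, "turn": 0}
    - {"fingers": -0.5, "dx": -25, "dy": 25, "dz": 0, "turn": 0}
    - {"fingers": -0.5, "dx": 0, "dy": 0, "dz": 0, "turn": 0}

```text
clock: 14.42
position: [0.5237, 0.1486, 0.1117]
ee_rot: [0.01, 0.996, 0.064, 0.065]
contact_force: [0.1, -1.0, -0.1]
width: 0.064
```

```bash
python3 -c "
from h import *
st();im=look('t11.png')
r,c=rectfit(im,box=(235,90,375,215))
f=[m for m in masks_of(im,'fence')][0]['region'];print(f.sum())
a=im['pixels'][90:190,280:400]
cv2.imwrite('pics/t12.png',cv2.resize(a,None,fx=6.5,fy=6,interpolation=2)[:,:,::-1])
"
```

```text
t 14.42 pos [523.7 148.6 111.7] n,t 540.6 -63.9 jaw deg 7.5 F [ 0.1 -1.  -0.1] w 0.064 tips 0.011 q6 0.07
rect [637.6 -75.4] [119.2 169.3] 10.46 max n,t 678.5 260.5 min 556.6 89.7
2001
```

View pics/t12.png

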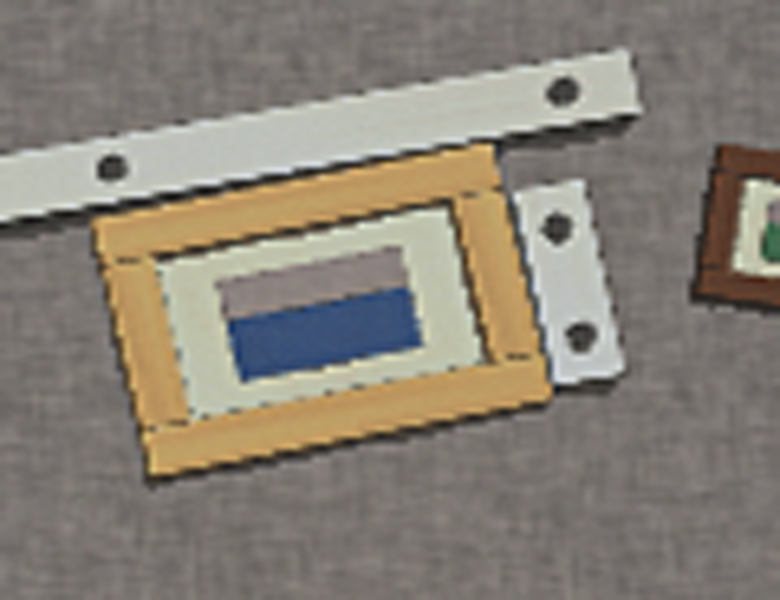

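The crop shows the frame at the stop, but yawed about 1.3° with a thin gap to the fence at its left end (crop 95,215). I'll push the long side again, left of centre, to close it.

Request:
play_rows:
  series:
    - {"fingers": -0.5, "dx": 0.5, "dy": -14.3, "dz": 0, "turn": -0.11}
    - {"fingers": -0.5, "dx": 0.5, "dy": -14.3, "dz": 0, "turn": -0.11}
    - {"fingers": -0.5, "dx": 0.5, "dy": -14.3, "dz": 0, "turn": -0.11}
    - {"fingers": -0.5, "dx": 0.5, "dy": -14.3, "dz": 0, "turn": -0.11}
    - {"fingers": -0.5, "dx": 0.5, "dy": -14.3, "dz": 0, "turn": -0.11}
    - {"fingers": -0.5, "dx": 0.5, "dy": -14.3, "dz": 0, "turn": -0.11}
    - {"fingers": -0.5, "dx": 0.5, "dy": -14.3, "dz": 0, "turn": -0.11}
    - {"fingers": -0.5, "dx": 0.5, "dy": -14.3, "dz": 0, "turn": -0.11}
    - {"fingers": -0.5, "dx": 0.5, "dy": -14.3, "dz": 0, "turn": -0.11}
    - {"fingers": -0.5, "dx": 0.5, "dy": -14.3, "dz": 0, "turn": -0.11}
    - {"fingers": -0.5, "dx": 0.5, "dy": -14.3, "dz": 0, "turn": -0.11}
    - {"fingers": -0.5, "dx": 0.5, "dy": -14.3, "dz": 0, "turn": -0.11}
    - {"fingers": -0.5, "dx": 0.5, "dy": -14.3, "dz": 0, "turn": -0.11}
    - {"fingers": -0.5, "dx": 0.5, "dy": -10, "dz": 0, "turn": -0.09}
    - {"fingers": -0.5, "dx": 0, "dy": 0, "dz": 0, "turn": 0}

```text
clock: 15.77
position: [0.5518, -0.0789, 0.1098]
ee_rot: [0.064, 0.738, -0.671, 0.046]
contact_force: [1.3, 1.0, -0.9]
width: 0.064
```

```bash
python3 -c "
from h import *
st()"
```

```text
t 15.77 pos [551.8 -78.9 109.8] n,t 532.3 165.2 jaw deg -84.4 F [ 1.3  1.  -0.9] w 0.064 tips 0.011 q6 1.4
```

Request:
play_rows:
  series:
    - {"fingers": -0.5, "dx": -12, "dy": 10, "dz": -5, "turn": 0.03}
    - {"fingers": -0.5, "dx": -12, "dy": 10, "dz": -20, "turn": 0.03}
    - {"fingers": -0.5, "dx": 0, "dy": 0, "dz": -20, "turn": 0}
    - {"fingers": -0.5, "dx": 0, "dy": 0, "dz": -20, "turn": 0}
    - {"fingers": -0.5, "dx": 0, "dy": 0, "dz": -12, "turn": 0}
    - {"fingers": -0.5, "dx": 0, "dy": 0, "dz": -6, "turn": 0}
    - {"fingers": -0.5, "dx": 0, "dy": 0, "dz": -3, "turn": 0}
    - {"fingers": -0.5, "dx": 0, "dy": 0, "dz": 0, "turn": 0}

```text
clock: 16.43
position: [0.5326, -0.0646, 0.0202]
ee_rot: [0.062, 0.761, -0.643, 0.052]
contact_force: [-1.0, -0.4, 0.1]
width: 0.0637
```

```bash
python3 -c "
from h import *
st()"
```

```text
t 16.43 pos [532.6 -64.6  20.2] n,t 515.7 148.1 jaw deg -80.2 F [-1.  -0.4  0.1] w 0.0637 tips 0.011 q6 1.42
```

Request:
play_rows:
  series:
    - {"fingers": -0.5, "dx": 4, "dy": 4, "dz": -1, "turn": -0.012}
    - {"fingers": -0.5, "dx": 4, "dy": 3, "dz": -1, "turn": 0}
    - {"fingers": -0.5, "dx": 4, "dy": 0.6, "dz": 0, "turn": 0}
    - {"fingers": -0.5, "dx": 4, "dy": 0.6, "dz": 0, "turn": 0}
    - {"fingers": -0.5, "dx": 4, "dy": 0.6, "dz": 0, "turn": 0}
    - {"fingers": -0.5, "dx": 4, "dy": 0.6, "dz": 0, "turn": 0}

```text
clock: 16.93
position: [0.5617, -0.0547, 0.0211]
ee_rot: [0.06, 0.758, -0.648, 0.054]
contact_force: [-2.2, 0.6, 0.3]
width: 0.0641
```

```bash
python3 -c "
from h import *
st()"
```

```text
t 16.93 pos [561.7 -54.7  21.1] n,t 546.0 142.8 jaw deg -81.0 F [-2.2  0.6  0.3] w 0.0641 tips 0.011 q6 1.44
```

Request:
play_rows:
  series:
    - {"fingers": -0.5, "dx": 4, "dy": 0.6, "dz": -1, "turn": 0}
    - {"fingers": -0.5, "dx": 4, "dy": 0.6, "dz": 0, "turn": 0}

```text
clock: 17.1
position: [0.5652, -0.0535, 0.0201]
ee_rot: [0.065, 0.758, -0.647, 0.05]
contact_force: [-9.0, -2.7, 7.1]
width: 0.0642
```

```bash
python3 -c "
from h import *
st();look('x.png',save=False)"
```

```text
t 17.1 pos [565.2 -53.5  20.1] n,t 549.6 142.2 jaw deg -80.8 F [-9.  -2.7  7.1] w 0.0642 tips 0.011 q6 1.44
rect [ 648.6 -133.1] [118.8  55. ] 9.88 max n,t 679.0 260.7 min 560.1 205.8
```

One more nudge, then back off and check.

Request:
play_rows:
  series:
    - {"fingers": -0.5, "dx": 4, "dy": 0.6, "dz": 0, "turn": 0}
    - {"fingers": -0.5, "dx": 4, "dy": 0.6, "dz": 0, "turn": 0}

```text
clock: 17.32
position: [0.5652, -0.0533, 0.0199]
ee_rot: [0.072, 0.759, -0.646, 0.044]
contact_force: [-7.9, -1.2, 7.6]
width: 0.064
```

```bash
python3 -c "
from h import *
st()"
```

```text
t 17.32 pos [565.2 -53.3  19.9] n,t 549.6 142.0 jaw deg -80.6 F [-7.9 -1.2  7.6] w 0.064 tips 0.011 q6 1.44
```

Request:
play_rows:
  series:
    - {"fingers": -0.5, "dx": -10, "dy": -1.6, "dz": 0, "turn": 0}
    - {"fingers": -0.5, "dx": -10, "dy": -1.6, "dz": 5, "turn": 0}
    - {"fingers": -0.5, "dx": 0, "dy": 0, "dz": 30, "turn": 0}
    - {"fingers": -0.5, "dx": 0, "dy": 0, "dz": 35, "turn": 0}
    - {"fingers": -0.5, "dx": 4.3, "dy": 9.4, "dz": 2, "turn": 0.117}
    - {"fingers": -0.5, "dx": 4.3, "dy": 9.4, "dz": 2, "turn": 0.117}
    - {"fingers": -0.5, "dx": 4.3, "dy": 9.4, "dz": 0, "turn": 0.117}
    - {"fingers": -0.5, "dx": 4.3, "dy": 9.4, "dz": 0, "turn": 0.117}
    - {"fingers": -0.5, "dx": 4.3, "dy": 9.4, "dz": 0, "turn": 0.117}
    - {"fingers": -0.5, "dx": 4.3, "dy": 9.4, "dz": 0, "turn": 0.117}
    - {"fingers": -0.5, "dx": 4.3, "dy": 9.4, "dz": 0, "turn": 0.117}
    - {"fingers": -0.5, "dx": 4.3, "dy": 9.4, "dz": 0, "turn": 0.117}
    - {"fingers": -0.5, "dx": 4.3, "dy": 9.4, "dz": 0, "turn": 0.117}
    - {"fingers": -0.5, "dx": 4.3, "dy": 9.4, "dz": 0, "turn": 0.117}
    - {"fingers": -0.5, "dx": 4.3, "dy": 9.4, "dz": 0, "turn": 0.117}
    - {"fingers": -0.5, "dx": 4.3, "dy": 9.4, "dz": 0, "turn": 0.117}
    - {"fingers": -0.5, "dx": 4.3, "dy": 9.4, "dz": 0, "turn": 0.117}
    - {"fingers": -0.5, "dx": 0, "dy": 0, "dz": 0, "turn": 0}

```text
clock: 18.82
position: [0.6049, 0.0703, 0.1065]
ee_rot: [0.015, 0.991, 0.092, 0.092]
contact_force: [-0.4, -0.0, -0.2]
width: 0.0641
```

```bash
cat >> h.py <<'E'
def gaps(im):
    """line fits, world deg: fence far (top) edge and bright/dark boundaries"""
    g=cv2.cvtColor(im["pixels"],cv2.COLOR_RGB2GRAY).astype(float)
    m=masks_of(im,"fence")[0]["region"]
    pts=[(x,np.where(m[:,x])[0].min()) for x in range(230,372) if m[:,x].any()]
    P=ray(im,np.array(pts),.025)[:,:2]*1000
    # sturdy fit x = a + b*y
    l=cv2.fitLine(P.astype(np.float32),cv2.DIST_HUBER,0,.01,.01).ravel()
    print("fence far edge deg",np.degrees(np.arctan2(-l[0]/l[1],1)).round(2),"n",(l[2:]@N).round(1))
    w=wood(im,(235,90,375,215))
    for nm,f in [("far",np.min),("near",np.max)]:
        xs=[x for x in range(295,353) if w[:,x].any()]
        Q=ray(im,np.array([(x,f(np.where(w[:,x])[0])) for x in xs]),.02)[:,:2]*1000
        l=cv2.fitLine(Q.astype(np.float32),cv2.DIST_HUBER,0,.01,.01).ravel()
        print("frame",nm,"edge deg",np.degrees(np.arctan2(-l[0]/l[1],1)).round(2))
E
python3 -c "
from h import *
st();im=look('t13.png');gaps(im)"
```

```text
t 18.82 pos [604.9  70.3 106.5] n,t 608.4 26.3 jaw deg 10.9 F [-0.4 -0.  -0.2] w 0.0641 tips 0.011 q6 -0.16
rect [640.2 -79.5] [119.  161.8] 9.03 max n,t 679.1 260.7 min 560.0 98.8
fence far edge deg 9.01 n 708.7
frame far edge deg 9.13
frame near edge deg 9.01
```

The frame is now parallel to the fence (9.03° against 9.01°) and at the fence face (679.0 against 678.7). Next is a gentle re-seat against the stop.

Request:
play_rows:
  series:
    - {"fingers": -0.5, "dx": 2, "dy": 0, "dz": -20, "turn": -0.015}
    - {"fingers": -0.5, "dx": 3, "dy": 0, "dz": -20, "turn": -0.015}
    - {"fingers": -0.5, "dx": 2, "dy": 0, "dz": -20, "turn": 0}
    - {"fingers": -0.5, "dx": 0, "dy": 0, "dz": -12, "turn": 0}
    - {"fingers": -0.5, "dx": 0, "dy": 0, "dz": -8, "turn": 0}
    - {"fingers": -0.5, "dx": 0, "dy": 0, "dz": -5, "turn": 0}
    - {"fingers": -0.5, "dx": 0, "dy": 0, "dz": 0, "turn": 0}

```text
clock: 19.5
position: [0.6114, 0.0666, 0.0209]
ee_rot: [0.019, 0.993, 0.065, 0.093]
contact_force: [-0.5, 0.6, 0.4]
width: 0.0642
```

```bash
python3 -c "
from h import *
st()"
```

```text
t 19.5 pos [611.4  66.6  20.9] n,t 614.2 30.9 jaw deg 7.8 F [-0.5  0.6  0.4] w 0.0642 tips 0.011 q6 -0.08
```

Request:
play_rows:
  series:
    - {"fingers": -0.5, "dx": 2, "dy": -5, "dz": -1, "turn": 0.02}
    - {"fingers": -0.5, "dx": 1.5, "dy": -5, "dz": -1, "turn": 0}
    - {"fingers": -0.5, "dx": 0.8, "dy": -5, "dz": 0, "turn": 0}
    - {"fingers": -0.5, "dx": 0.8, "dy": -5, "dz": 0, "turn": 0}
    - {"fingers": -0.5, "dx": 0.8, "dy": -5, "dz": 0, "turn": 0}
    - {"fingers": -0.5, "dx": 0.8, "dy": -4, "dz": 0, "turn": 0}
    - {"fingers": -0.5, "dx": 0.6, "dy": -4, "dz": 0, "turn": 0}

```text
clock: 20.08
position: [0.6208, 0.031, 0.0224]
ee_rot: [0.018, 0.992, 0.074, 0.096]
contact_force: [0.1, -0.0, 0.3]
width: 0.0641
```

```bash
python3 -c "
from h import *
st()"
```

```text
t 20.08 pos [620.8  31.   22.4] n,t 617.9 67.5 jaw deg 8.8 F [ 0.1 -0.   0.3] w 0.0641 tips 0.011 q6 -0.19
```

Request:
play_rows:
  series:
    - {"fingers": -0.5, "dx": 0.6, "dy": -3, "dz": -1, "turn": 0.006}
    - {"fingers": -0.5, "dx": 0.5, "dy": -3, "dz": -1, "turn": 0}
    - {"fingers": -0.5, "dx": 0.5, "dy": -3, "dz": 0, "turn": 0}

```text
clock: 20.33
position: [0.623, 0.0205, 0.0208]
ee_rot: [0.018, 0.992, 0.076, 0.097]
contact_force: [0.6, 0.1, -0.4]
width: 0.0644
```

```bash
python3 -c "
from h import *
st();look('',save=False)"
```

```text
t 20.33 pos [623.   20.5  20.8] n,t 618.4 78.3 jaw deg 9.1 F [ 0.6  0.1 -0.4] w 0.0644 tips 0.011 q6 -0.22
rect [640.  -78.3] [119.  164.3] 9.03 max n,t 679.1 260.7 min 560.0 96.4
```

Request:
play_rows:
  series:
    - {"fingers": -0.5, "dx": 0.5, "dy": -3, "dz": 0, "turn": 0}
    - {"fingers": -0.5, "dx": 0.5, "dy": -3, "dz": 0, "turn": 0}

```text
clock: 20.55
position: [0.6232, 0.0184, 0.0209]
ee_rot: [0.014, 0.993, 0.072, 0.096]
contact_force: [-0.8, 15.4, 4.2]
width: 0.0643
```

```bash
python3 -c "
from h import *
st();look('',save=False)"
```

```text
t 20.55 pos [623.2  18.4  20.9] n,t 618.2 80.4 jaw deg 8.5 F [-0.8 15.4  4.2] w 0.0643 tips 0.011 q6 -0.23
rect [640.4 -81.4] [119.  158.6] 9.22 max n,t 679.0 261.1 min 560.0 102.2
```

Request:
play_rows:
  series:
    - {"fingers": -0.5, "dx": -1.6, "dy": 10, "dz": 0, "turn": 0}
    - {"fingers": -0.5, "dx": -1.6, "dy": 10, "dz": 3, "turn": 0}
    - {"fingers": -0.5, "dx": -2, "dy": 10, "dz": 30, "turn": 0}
    - {"fingers": -0.5, "dx": -20, "dy": 25, "dz": 30, "turn": 0}
    - {"fingers": -0.5, "dx": -25, "dy": 25, "dz": 25, "turn": 0}
    - {"fingers": -0.5, "dx": -25, "dy": 25, "dz": 0, "turn": 0}
    - {"fingers": -0.5, "dx": -25, "dy": 25, "dz": 0, "turn": 0}
    - {"fingers": -0.5, "dx": 0, "dy": 0, "dz": 0, "turn": 0}

```text
clock: 21.27
position: [0.5207, 0.1541, 0.1115]
ee_rot: [0.014, 0.993, 0.071, 0.097]
contact_force: [-1.3, 0.1, -1.4]
width: 0.0641
```

```bash
python3 -c "
from h import *
st();im=look('t14.png');gaps(im)
a=im['pixels'][90:190,280:400]
cv2.imwrite('pics/t15.png',cv2.resize(a,None,fx=6.5,fy=6,interpolation=2)[:,:,::-1])
"
```

```text
t 21.27 pos [520.7 154.1 111.5] n,t 538.5 -69.8 jaw deg 8.5 F [-1.3  0.1 -1.4] w 0.0641 tips 0.011 q6 0.09
rect [639.5 -76.2] [119.1 168.8] 9.09 max n,t 679.0 260.7 min 559.9 91.9
fence far edge deg 8.95 n 707.6
frame far edge deg 9.28
frame near edge deg 8.66
```

View pics/t15.png

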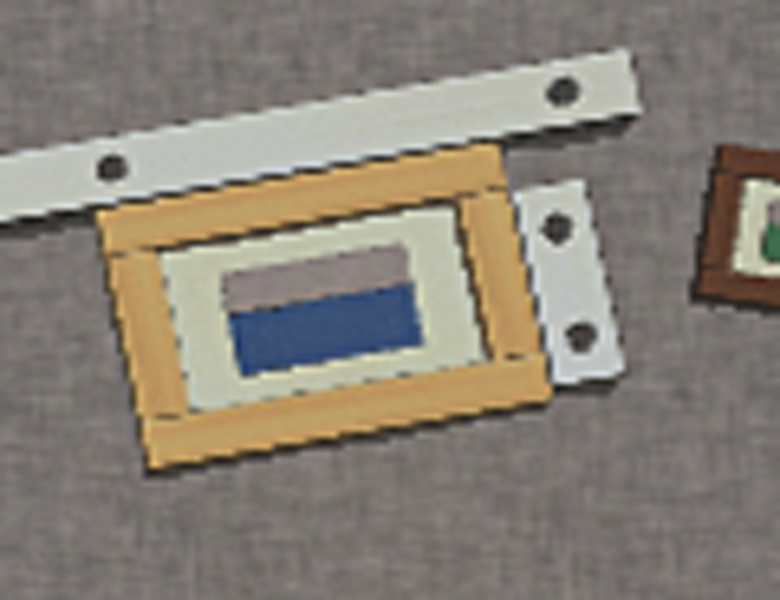

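The crop shows the frame tight against the fence along its whole far edge and against the raised stop at crop (530,290). I'll lift clear and hand in.

Request:
play_rows:
  series:
    - {"fingers": -0.5, "dx": -10, "dy": 0, "dz": 25, "turn": 0}
    - {"fingers": -0.5, "dx": -10, "dy": 0, "dz": 25, "turn": 0}
    - {"fingers": -0.5, "dx": 0, "dy": 0, "dz": 0, "turn": 0}
    - {"fingers": -0.5, "dx": 0, "dy": 0, "dz": 0, "turn": 0}

```text
clock: 21.7
position: [0.5069, 0.1505, 0.1623]
ee_rot: [0.016, 0.992, 0.072, 0.099]
contact_force: [0.4, 0.1, -0.8]
width: 0.064
```

```bash
python3 -c "
from h import *
st();im=look('',save=False)
for n in ['small_frame','tape_roll','pin_jar']: print(n,[np.round(m['xy']) for m in masks_of(im,n)[:1]])
sign_off()"
```

```text
t 21.7 pos [506.9 150.5 162.3] n,t 524.3 -68.4 jaw deg 8.5 F [ 0.4  0.1 -0.8] w 0.064 tips 0.011 q6 0.09
rect [639.5 -76.2] [119.1 168.8] 9.09 max n,t 679.0 260.7 min 559.9 91.9
small_frame [array([406., 127.])]
tape_roll [array([369., 137.])]
pin_jar [array([423., 182.])]
the job is handed in; nothing more can be done
```

I pushed the pale-wood frame with the fingertips along the fence and into it. The first time it met the stop it had turned about 1.3°, so I re-seated it against the fence and then the stop. I handed the job in at 21.7 s, and every force I read stayed below about 18 N.

**Final checks:**
- **Fence:** the frame's yaw is 9.09°, against about 9.0° for the fence. Its long edge is at 679.0 mm, with the fence face at about 678 mm. The two long edges fitted separately gave 9.28° and 8.66°, which is within pixel noise.
- **Stop:** I had estimated the stop face at 258–263 mm, and the frame's short edge measured 260.7 mm. The last push there rose to about 15 N with almost no movement, and the enlarged view shows no gap.
- **Bystanders:** the network put the small dark frame and the jar within 3 pixels of where they started. Its tape-roll detection landed on the stop block instead, so I couldn't confirm the roll that way, but the arm never worked near it at bench height.
- **Robot:** the arm ended about 15 cm above the bench, touching nothing. The tool had tilted about 11° by then from pushing, with no visible effect on the frame.

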